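# Nip the gloss tile in its cam clamp

### The arm

A 6-joint arm with a two-finger parallel gripper is mounted at the origin on a cart in front of the work surface, level with it; the furniture and walls round the work are solid. World frame = base frame: x ahead of the robot, y to its left, z up, the work surface at z = 0. Lengths are in m, angles in rad, forces in N, time in s.
With the tool pointing down it reaches from about 0.25 to 0.775 m from the base axis. Payload 4 kg.
Tool frame: the origin (TCP) lies on the centre line of the jaws, within the pads' length; the fingertips stand 14 mm ahead of it and the grasp point (between the pads) lies 5 mm behind it; z points along the fingers, y is the line along which they close (so a half turn about z gives the same grasp; the last joint's range is limited). The gripper opens to 94 mm and grips with 3 to 60 N. Pads are 16 mm wide; open, the fingers measure 119 mm over their backs; the gripper's body (75 mm by 177 mm) begins 78 mm behind the grasp point.
Start: joints at [-1.331, 0.087, 1.371, -0, 1.684, -0.103], TCP at [0.185, -0.518, 0.183] pointing down, gripper open.
Joint ranges: [-3.1, 3.1], [-0.76, 2.03], [0.27, 2.55], [-1.08, 4.22], [0.17, 2.65], [-2.57, 2.57]. Speed limits (rad/s): [2.79, 2.79, 3.14, 3.14, 3.14, 3.14].

### API

Orientations are given as a rotation vector (axis times angle).
In Python, from workcell import state, capture, close_job gives the robot as it stands. The module is installed in compiled form; this text tells all that it offers.
- The arm moves only by the tool play_rows, never from a script. Its argument "series" is a list of rows, each an object with "translation": the shift along the world's x, y, z in m, a list of three; "dr": the turn, a rotation vector about the world's x, y, z in degrees, a list of three; "claw": the opening, from -1 (shut) to 1 (fully open). A call has 1 to 20 rows; each row is the pose to reach, as a shift and turn from the pose commanded when the call began; what a row does not reach only later rows make up. A row lasts 1/12 s, in which the tool goes at most 41.7 mm and 7.16 degrees, less where a joint would pass 70% of its speed; a pose out of reach is approached as far as the arm can. A call with a gripper value outside its range is refused whole. The fingers move at their own pace and stop on an object; "force" is the grip in N (left out, the last holds). Time passes only in rows, so rows that repeat a pose let the fingers close. It gives the time, the measured TCP pose, the force, the opening and the grip force at its end, in the units of the state.
- state(): the state, without advancing time (a new reading comes with each control period).
- capture(name): name is "side" or "top" or "wrist"; returns a dict with "pixels" (480x640x3 uint8, blue, green, red), "depth" (480x640 float32, m along the optical axis (not along the pixel's ray), 0 where there is no reading), "camera_matrix" (3x3 intrinsics, pixels), "k1" (the pictures are not rectified: a ray, as slopes to the right and down, at radius r is drawn at 1 + k1 r^2 times it, then the intrinsics apply), "R" (3x3) and "t" (3): a world point X has camera coordinates R X + t; the wrist camera has in their place "T_tool_cam" (4x4, takes a point from camera to tool coordinates, whose origin is the TCP and whose axes are the flange's). Camera axes: x right, y down, z forward; pixel columns grow to the right and rows downward; lengths in m; the calibration is good to about 2 mm. A picture is of the moment at which its call begins: read the wrist's pose just before it.
- close_job(): hands the job in; it is judged then, once.
The state is a dict: "t": time; "q": joint angles; "dq": joint speeds; "tau": joint torques, N m; "ee_pos": TCP position; "orientation": TCP orientation; "wrist_force": force on the tool from outside, world axes, zero at the start; "wrist_torque": the same for the moment, N m; "width": finger opening in m; "gripper_force": force on a finger pad.
Only numpy, scipy, OpenCV 4.12 (cv2) and the standard library are available. Lean on these libraries where they do the work, as an engineer would, in place of code of your own. Each camera call takes 0.05 s, during which the arm holds its last target. There are 200 camera calls.

### The job

Two cam clamps stand on the table: one holds the black gloss tile, the other a sanding block. Clamp the gloss tile: swing its red cam lever counterclockwise (seen from above) until the cam has taken up the gap and the tile has just pressed the yellow sprung bar back by 2 to 4 mm, without overrunning (never more than about half of the bar's 9 mm travel). Let go of the lever and leave the tile lying flat in its clamp.

Things in the scene. Friction and masses are not known exactly. Their poses are not given: they have to be found in the camera images.
- tile_clamp: Clamp with the black tile, fixed on the table: dark base plate 106 x 140 x 8 mm, origin under its centre. Along its y from - to +: blue fence, yellow sprung bar, tile, steel cam with red lever. Lever pivot upright at (0, 48 mm). The fence setting, so the gap, differs each time. A like clamp holds a brown sanding block; they may swap places.
- tile_lever (a joint): Lever angle, rad, grows counterclockwise from above, -0.1 to 2.2; at 0 it points along clamp +y; starts open, 0.1 to 0.34. Black knob, upright, 16 mm diameter, 80 mm from the pivot, 34 to 66 mm above table. Cam reach to the tile from the pivot 18+12cos(125deg-angle) mm; bar starts to move at 0.45 to 1.05 rad. Stiff: 3 to 6 N at the knob; stays where left.
- tile_bar (a joint): Travel (m) of the yellow bar, 80 x 8 mm, top 23 mm above table: 0 = forward, at rest; up to 0.009 as the tile presses it back (clamp -y) to the blue fence. At rest 9 mm of daylight show between bar and fence. Spring: 3 N plus 1.5 N per mm; it springs forward again if the lever is turned back.
- gloss_tile: Black glass reference tile in a dark frame, 62 x 88 x 12 mm, loose, 85 g, flat in the clamp's pocket between bar and cam, its 62 mm (own x) along the clamp's y. Origin at the centre of its underside, 8 mm above the table. Low guide lips at its ends keep it from sliding sideways.

How it is judged:
At the end, for the whole second after the job is handed in: The cam lever has been released and stays still; the gloss tile is held between cam and yellow bar, with the bar pressed back between 1.0 and 5.5 mm; the tile is at rest, flat (within 5 degrees) and on the floor of its clamp (within 4 mm) (value of joint tile_bar between 0.001 and 0.0055 m and velocity of joint tile_lever between -0.02 and 0.02 rad/s and linear speed of gloss_tile below 0.01 m/s and angle between gloss_tile's own z axis and vertical below 0.09 rad and z of gloss_tile in the frame of tile_clamp below 0.012 m); the robot touches nothing.
It fails at once if the bar is overrun: pressed back more than 5.5 mm (value of joint tile_bar above 0.0055 m).
It fails at once if the gloss tile is lifted out of its pocket or tipped (z of gloss_tile in the frame of tile_clamp above 0.02 m or angle between gloss_tile's own z axis and vertical above 0.26 rad).
It also fails if it takes over 48 s, if anything falls off the work surface, if the arm or the gripper's body presses on something with over 40 N, if the wrist force passes 120 N, or if a joint passes its speed limit or range.

## Working session

There is one attempt and no reset: what is moved stays moved. The work goes in short steps, Python scripts to look and compute and a tool call to move; the robot and the scene stay as the last step left them, time stands still between calls to the robot, and variables do not carry over. Pictures are saved under pics/ and viewed, at most 10 in all, crops included, and the job is handed in when it is done.

Besides the shell and the picture viewer there is one more tool, called after ">>>" by a JSON object that holds its "api" and its "payload", one argument or row to a line. play_rows: Moves the arm, as the interface text tells. Its arguments: {"type":"object","properties":{"series":{"type":"array","items":{"type":"object","properties":{"translation":{"type":"array","items":{"type":"number"}},"dr":{"type":"array","items":{"type":"number"}},"claw":{"type":"number"}}}},"force":{"type":"number"}},"required":["series"]}

```bash
mkdir -p pics
cat > h.py <<'E'
import numpy as np, cv2
from workcell import state, capture, close_job
def pose(c,s=None):
    if 'R' in c and c['R'] is not None: return np.array(c['R']),np.array(c['t'])
    T=np.array(c['T_tool_cam']); Rt=cv2.Rodrigues(np.array(s['orientation'],float))[0]
    Rwc=Rt@T[:3,:3]; p=Rt@T[:3,3]+np.array(s['ee_pos'])
    return Rwc.T,-Rwc.T@p
def rays(c,uv,s=None):
    R,t=pose(c,s)
    uv=np.asarray(uv,float).reshape(-1,1,2)
    # k1 model: cv2 with k1 only
    n=cv2.undistortPoints(uv,np.array(c['camera_matrix'],float),np.array([c['k1'],0,0,0],float)).reshape(-1,2)
    d=np.c_[n,np.ones(len(n))]@R
    return -R.T@t,d
def onplane(c,uv,z,s=None):
    o,d=rays(c,uv,s); return o+d*((z-o[2])/d[:,2])[:,None]
def proj(c,X,s=None):
    R,t=pose(c,s)
    return cv2.projectPoints(np.asarray(X,float).reshape(-1,1,3),cv2.Rodrigues(R)[0],t,np.array(c['camera_matrix'],float),np.array([c['k1'],0,0,0],float))[0].reshape(-1,2)
def redblobs(c,s=None,z=0.03):
    h=cv2.cvtColor(c['pixels'],cv2.COLOR_BGR2HSV)
    m=(((h[...,0]<8)|(h[...,0]>172))&(h[...,1]>130)&(h[...,2]>60)).astype(np.uint8)
    n,l,st,ce=cv2.connectedComponentsWithStats(m)
    return [(ce[i],st[i]) for i in range(1,n) if st[i][4]>40]
E
python3 - <<'E'
from h import *
s=state();print(s)
for n in("top","side","wrist"):
    c=capture(n);cv2.imwrite(f"pics/{n}0.png",c['pixels'])
    print(n,c['camera_matrix'],c['k1'])
    for ce,st in redblobs(c): print(ce,st, onplane(c,ce,0.03,s))
E
```

```text
{'t': 0.0, 'q': array([-1.33106669e+00,  8.79214313e-02,  1.37226095e+00, -1.14274686e-05,
        1.68363228e+00, -1.03095969e-01]), 'dq': array([ 2.03764475e-03, -7.66165868e-04,  4.07989272e-04,  3.35521147e-05,
        2.53411554e-03, -6.71511955e-05]), 'tau': array([-1.69488303e-03, -3.40185285e+01, -3.02432299e+01,  7.15036970e-02,
        3.31619766e-02, -1.55419093e-04]), 'ee_pos': array([ 0.18472854, -0.51739364,  0.18221922]), 'orientation': array([-3.09336862e+00, -5.35495985e-01,  2.55878600e-04]), 'wrist_force': array([-0.15690317, -0.79759329, -0.59349788]), 'wrist_torque': array([ 0.00421548,  0.03849216, -0.02876771]), 'gripper_force': 0.0, 'width': 0.09411710702433518}
top [[441.22911553   0.         312.39562932]
 [  0.         441.22911553 241.47416527]
 [  0.           0.           1.        ]] -0.033366414986672054
[405.16521739 131.33043478] [392 126  27  12 115] [[ 0.72379021 -0.28723321  0.03      ]]
[453.46875   151.1640625] [443 145  23  13 128] [[ 0.68425768 -0.38673129  0.03      ]]
[408.20673077 206.34134615] [378 194  62  26 208] [[ 0.56700209 -0.2932016
[... 334 characters left out ...]
0.         536.5975115  239.73252089]
 [  0.           0.           1.        ]] -0.08557984592610586
[400.77575758 196.81212121] [390 186  25  24 165] [[0.52831246 0.094836   0.03      ]]
[273.83796296 253.625     ] [261 240  28  29 216] [[ 0.4631511  -0.19481304  0.03      ]]
[267.86382979 318.91489362] [234 306  69  26 235] [[ 0.5655137 -0.2908117  0.03     ]]
[268.32777778 398.55      ] [254 391  28  16 180] [[ 0.68082128 -0.38152564  0.03      ]]
[164.83571429 400.17142857] [150 397  27   7 140] [[ 0.56992837 -0.51531325  0.03      ]]
wrist [[368.10928725   0.         318.32396561]
 [  0.         368.10928725 244.26816666]
 [  0.           0.           1.        ]] -0.024301382699307685
```

View pics/top0.png

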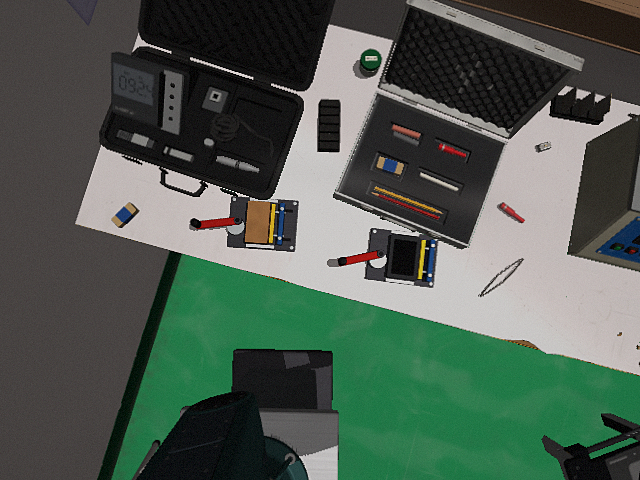

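View pics/side0.png

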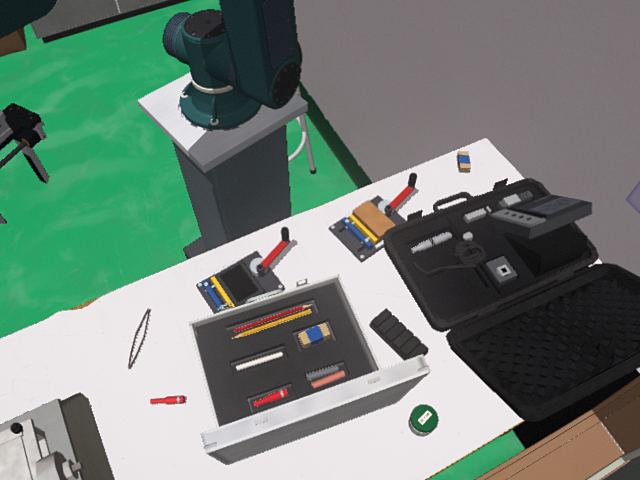

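The top view shows the tile clamp with its centre near (402,257): black tile (405,257), yellow bar (424,258), blue fence (432,260), cam (376,260) and knob (335,262). The sanding-block clamp is the other one, at (262,222). The side view agrees: tile clamp at (240,283), knob at (285,233). Clamp +y points roughly along world +y, so the counterclockwise swing moves the knob toward the robot (-x).

```bash
cat >> h.py <<'E'
def hsvmask(c,lo,hi,box=None):
    h=cv2.cvtColor(c['pixels'],cv2.COLOR_BGR2HSV); m=cv2.inRange(h,np.array(lo),np.array(hi))
    if box is not None:
        k=np.zeros_like(m); x0,y0,x1,y1=box; k[y0:y1,x0:x1]=255; m&=k
    return m
def fit(m):
    n,l,st,ce=cv2.connectedComponentsWithStats(m)
    i=1+np.argmax(st[1:,4]); p=np.argwhere(l==i)[:,::-1].astype(np.float32)
    return p
def axis(P):
    c=P[:,:2].mean(0);u,s,v=np.linalg.svd(P[:,:2]-c,full_matrices=False);a=v[0]
    q=(P[:,:2]-c)@a; return c,a,q.max()-q.min(),np.degrees(np.arctan2(a[1],a[0]))
E
python3 - <<'E'
from h import *
for n,box,in(("top",(325,225,445,295)),("side",(190,220,300,315))):
    c=capture(n)
    print(n)
    for nm,lo,hi,z in(("yel",(20,120,80),(35,255,255),.023),("blue",(100,120,50),(125,255,255),.023),("red",(0,130,60),(8,255,255),.03)):
        p=fit(hsvmask(c,lo,hi,box)); print(nm,len(p),*axis(onplane(c,p,z)))
c=capture("wrist");print(c['T_tool_cam'])
s=state();print(cv2.Rodrigues(s['orientation'])[0].round(3))
E
```

```text
top
yel 180 [ 0.46203803 -0.32117511] [-0.99407117  0.10873132] 0.07831349417407452 173.75781312758937
blue 123 [ 0.4592814  -0.33975329] [-0.99346268  0.1141574 ] 0.054039145685480405 173.44497236357122
red 244 [ 0.46151748 -0.19958635] [-0.22935293  0.97334333] 0.06747129635500548 103.25897910205434
side
yel 170 [ 0.4585852 -0.319379 ] [ 0.99470417 -0.10277948] 0.07916483867307997 -5.899247948853498
blue 155 [ 0.45349675 -0.33684713] [ 0.99437155 -0.10594911] 0.06607429771412181 -6.081851380366626
red 216 [ 0.46307834 -0.19461807] [-0.23087442  0.97298356] 0.07357444819183662 103.34855779933788
[[ 5.53532945e-04 -9.65139345e-01 -2.61736009e-01  7.75836363e-02]
 [ 9.99999564e-01  7.31125036e-04 -5.81138359e-04  1.42291744e-03]
 [ 7.52241243e-04 -2.61735573e-01  9.65139329e-01 -2.01506317e-01]
 [ 0.00000000e+00  0.00000000e+00  0.00000000e+00  1.00000000e+00]]
[[ 0.942  0.336 -0.   ]
 [ 0.336 -0.942  0.001]
 [ 0.    -0.001 -1.   ]]
```

>>> {"api": "play_rows", "payload": {
  "series": [
    {"translation": [0.01,0.01,0.01],"dr": [0,0,0],"claw": -1},
    {"translation": [0.03,0.03,0.02],"dr": [0,0,0],"claw": -1},
    {"translation": [0.055,0.05,0.02],"dr": [0,0,0],"claw": -1},
    {"translation": [0.08,0.075,0.02],"dr": [0,0,0],"claw": -1},
    {"translation": [0.105,0.1,0.02],"dr": [0,0,0],"claw": -1},
    {"translation": [0.13,0.12,0.02],"dr": [0,0,0],"claw": -1},
    {"translation": [0.155,0.145,0.02],"dr": [0,0,0],"claw": -1},
    {"translation": [0.18,0.17,0.02],"dr": [0,0,0],"claw": -1},
    {"translation": [0.205,0.19,0.02],"dr": [0,0,0],"claw": -1},
    {"translation": [0.23,0.215,0.02],"dr": [0,0,0],"claw": -1},
    {"translation": [0.255,0.235,0.02],"dr": [0,0,0],"claw": -1},
    {"translation": [0.28,0.255,0.02],"dr": [0,0,0],"claw": -1},
    {"translation": [0.295,0.27,0.02],"dr": [0,0,0],"claw": -1},
    {"translation": [0.3,0.275,0.02],"dr": [0,0,0],"claw": -1},
    {"translation": [0.3,0.275,0.02],"dr": [0,0,0],"claw": -1},
    {"translation": [0.3,0.275,0.02],"dr": [0,0,0],"claw": -1}
  ],
  "force": 10
}}

```text
t: 1.63
ee_pos: [0.4846, -0.243, 0.2038]
orientation: [3.095, 0.537, -0.001]
wrist_force: [-0.8, -0.2, -0.2]
width: 0.0007
gripper_force: 0.0
```

```bash
cat >> h.py <<'E'
def measure(name):
    s=state(); c=capture("wrist"); cv2.imwrite(f"pics/{name}.png",c['pixels'])
    print(s['t'],s['ee_pos'].round(4),s['width'])
    for nm,lo,hi,z in(("yel",(20,120,80),(35,255,255),.023),("blue",(100,120,50),(125,255,255),.023),("red",(0,130,60),(8,255,255),.03)):
        p=fit(hsvmask(c,lo,hi)); ce,a,L,ang=axis(onplane(c,p,z,s)); print(nm,len(p),p.mean(0),ce.round(4),a.round(3),round(L,4),round(ang,2))
    return s,c
E
python3 -c "
from h import *
measure('w1')"
```

```text
1.6333 [ 0.4846 -0.243   0.2038] 0.0007135365349120193
yel 1091 [119.75344   99.813934] [ 0.5327 -0.0198] [-0.998  0.065] 0.0808 176.29
blue 943 [136.47296  105.011665] [ 0.5333 -0.0365] [-0.996  0.093] 0.0862 174.68
red 914 [268.71005 225.9267 ] [ 0.4633 -0.197 ] [ 0.223 -0.975] 0.0802 -77.09
```

View pics/w1.png

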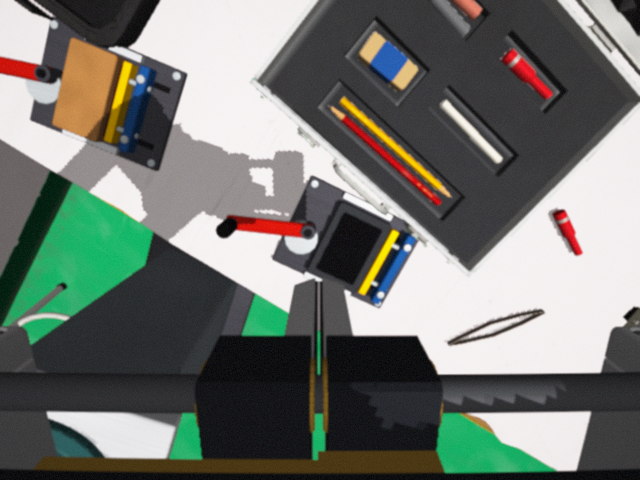

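The wrist view shows the tile clamp: knob top at (228,227), pivot screw (307,229), yellow bar (380,260) and blue fence (395,268). The case corner is beyond it at (300,130).

Run:
```python
from h import *
s=state();c=capture("wrist")
R,t=pose(c,s)
v,u=np.mgrid[0:480:2,0:640:2]; uv=np.c_[u.ravel(),v.ravel()]
o,d=rays(c,uv,s); P=o+d*c['depth'][::2,::2].reshape(-1,1)
P=P[(c['depth'][::2,::2].reshape(-1)>0.1)]
m=(abs(P[:,0]-.48)<.09)&(abs(P[:,1]+.15)<.12)&(P[:,2]<.12)&(P[:,2]>.005)
print(P[m][:,2].max())
k=P[m&(P[:,2]>.058)];print(len(k),k.mean(0),k.min(0),k.max(0))
for x in np.arange(.40,.57,.02): print(round(x,2),[int(1000*np.max(P[(abs(P[:,0]-x)<.01)&(abs(P[:,1]-y)<.01)&(P[:,2]<.13)][:,2],initial=-1)) for y in np.arange(-.36,-.04,.02)])
def sub(lo,hi,z):
    p=fit(hsvmask(c,lo,hi,(200,170,430,310)));return (p.mean(0),len(p))+axis(onplane(c,p,z,s))
print(sub((20,120,80),(35,255,255),.023));print(sub((100,120,50),(125,255,255),.023));print(sub((0,130,60),(8,255,255),.03))
print(onplane(c,[(228,227)],.066,s),onplane(c,[(307,229)],.035,s))
```

```text
0.06825909201734348
73 [ 0.47162848 -0.16761203  0.06493164] [ 0.4462457  -0.21375747  0.05861358] [ 0.5618862  -0.15276036  0.06825909]
0.4 [1, 8, 7, 1, -1000, 0, 2, 1, 2, 2, 2, 2, 1, 2, 1, 0]
0.42 [7, 29, 23, 21, 21, 21, 9, 9, 2, 2, 1, 1, 1, 1, 2, 2]
0.44 [8, 29, 25, 23, 23, 23, 24, 22, 2, 29, 67, 1, 2, 1, 1, 1]
0.46 [8, 28, 25, 23, 23, 22, 36, 30, 31, 31, 68, 2, 2, 2, 2, 1]
0.48 [9, 30, 24, 23, 22, 22, 37, 31, 29, 1, 2, 2, 1, 2, 2, 13]
0.5 [51, 62, 24, 23, 23, 22, 10, 9, 3, 1, 2, 1, 2, 1, 2, 10]
0.52 [51, 60, 51, 51, 48, 46, 11, 11, 2, 2, 2, 2, 2, 2, 1, 10]
0.54 [41, 42, 41, 51, 51, 51, 50, 2, 1, 2, 3, 2, 2, 1, 1, 10]
0.56 [41, 37, 36, 40, 41, 49, 51, 61, 61, 1, 1, 2, 2, 2, 2, 10]
(array([378.03568, 260.73465], dtype=float32), 701, array([ 0.46403997, -0.32111475]), array([-0.99448727,  0.10485739]), np.float64(0.08138632073550647), np.float64(173.9810495394368))
(array([392.10278, 267.08194], dtype=float32), 720, array([ 0.46245869, -0.33840639]), array([-0.99472067,  0.10261967]), np.float64(0.08680123588660105), np.float64(174.10995741177427))
(array([268.13727, 225.43028], dtype=float32), 918, array([ 0.46337608, -0.1968516 ]), array([ 0.22774118, -0.9737217 ]), np.float64(0.08215504664443352), np.float64(-76.83587777261602))
[[ 0.45826094 -0.16362948  0.066     ]] [[ 0.47451297 -0.23601272  0.035     ]]
```

```bash
cat >> h.py <<'E'
PIV=np.array([.474,-.236])
def F(th,off=.016,r=.08):
    f=np.radians(84)+th; e=np.array([np.cos(f),np.sin(f)]); n=np.array([-e[1],e[0]])
    return PIV+r*e-off*n, np.degrees(f)-90
E
python3 - <<'E'
from h import *
s=state();R=cv2.Rodrigues(s['orientation'])[0];y0=np.degrees(np.arctan2(R[1,0],R[0,0]));print(y0)
f0,_=F(.33,.03);print(f0,f0-s['ee_pos'][:2])
for th in np.arange(.3,1.3,.1):
    f,y=F(th);print(round(th,2),(f-f0).round(4),round(y-y0,1))
E
```

```text
19.556214585169148
[ 0.48537158 -0.15132009] [0.0013372 0.0925141]
0.3 [-0.0112 -0.0031] -8.4
0.4 [-0.0193 -0.0035] -2.6
0.5 [-0.0274 -0.0047] 3.1
0.6 [-0.0353 -0.0067] 8.8
0.7 [-0.043  -0.0095] 14.6
0.8 [-0.0503 -0.013 ] 20.3
0.9 [-0.0573 -0.0172] 26.0
1.0 [-0.0638 -0.0222] 31.7
1.1 [-0.0698 -0.0277] 37.5
1.2 [-0.0752 -0.0338] 43.2
```

>>> {"api": "play_rows", "payload": {
  "series": [
    {"translation": [0.0,0.02,-0.01],"dr": [0,0,-2],"claw": -1},
    {"translation": [0.0,0.05,-0.02],"dr": [0,0,-4],"claw": -1},
    {"translation": [0.002,0.08,-0.04],"dr": [0,0,-6],"claw": -1},
    {"translation": [0.002,0.092,-0.06],"dr": [0,0,-6],"claw": -1},
    {"translation": [0.002,0.092,-0.08],"dr": [0,0,-6],"claw": -1},
    {"translation": [0.002,0.092,-0.1],"dr": [0,0,-6],"claw": -1},
    {"translation": [0.002,0.092,-0.12],"dr": [0,0,-6],"claw": -1},
    {"translation": [0.002,0.092,-0.135],"dr": [0,0,-6],"claw": -1},
    {"translation": [0.002,0.092,-0.145],"dr": [0,0,-6],"claw": -1},
    {"translation": [0.002,0.092,-0.148],"dr": [0,0,-6],"claw": -1},
    {"translation": [0.002,0.092,-0.148],"dr": [0,0,-6],"claw": -1},
    {"translation": [0.002,0.092,-0.148],"dr": [0,0,-6],"claw": -1}
  ]
}}

```text
t: 2.73
ee_pos: [0.4873, -0.1518, 0.0564]
orientation: [3.119, 0.371, 0.002]
wrist_force: [0.3, -0.1, 0.2]
width: 0.0005
gripper_force: 0.0
```

```bash
python3 -c "
from h import *
s,c=measure('w2')
print(s['wrist_force'], F(.33,.03))"
```

```text
2.7333 [ 0.4873 -0.1518  0.0564] 0.00045910498767401804
yel 2582 [128.09566 148.45392] [ 0.5328 -0.0199] [-0.998  0.06 ] 0.0802 176.55
blue 2496 [155.7452  152.51082] [ 0.5344 -0.0371] [-0.996  0.09 ] 0.0865 174.81
red 1610 [386.7559  313.93665] [ 0.4664 -0.2057] [ 0.238 -0.971] 0.0566 -76.22
[ 0.26542606 -0.14945371  0.23946919] (array([ 0.48537158, -0.15132009]), np.float64(12.907607239317173))
```

View pics/w2.png

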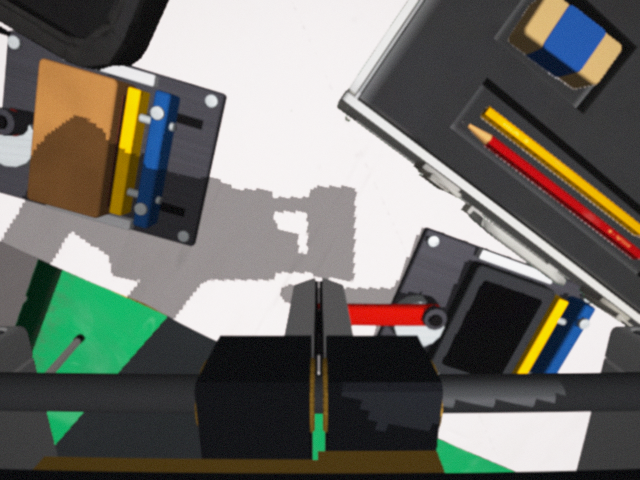

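The finger tips at (318,285) sit on the +x side of the knob, and the red lever is visible from (350,314) to the pivot (432,316). The bar and fence can be seen at (550,335). Next I push to about 0.6 rad.

>>> {"api": "play_rows", "payload": {
  "series": [
    {"translation": [-0.004,0,0],"dr": [0,0,0],"claw": -1},
    {"translation": [-0.008,0,0],"dr": [0,0,1],"claw": -1},
    {"translation": [-0.012,-0.001,0],"dr": [0,0,2],"claw": -1},
    {"translation": [-0.016,-0.002,0],"dr": [0,0,3],"claw": -1},
    {"translation": [-0.02,-0.003,0],"dr": [0,0,5],"claw": -1},
    {"translation": [-0.024,-0.004,0],"dr": [0,0,7],"claw": -1},
    {"translation": [-0.028,-0.0045,0],"dr": [0,0,9],"claw": -1},
    {"translation": [-0.032,-0.0055,0],"dr": [0,0,12],"claw": -1},
    {"translation": [-0.036,-0.007,0],"dr": [0,0,15],"claw": -1},
    {"translation": [-0.036,-0.007,0],"dr": [0,0,15],"claw": -1},
    {"translation": [-0.036,-0.007,0],"dr": [0,0,15],"claw": -1}
  ]
}}

```text
t: 3.7
ee_pos: [0.4507, -0.1581, 0.0556]
orientation: [3.044, 0.775, 0.001]
wrist_force: [0.8, 0.7, 1.3]
width: 0.0004
gripper_force: 0.0
```

```bash
cat >> h.py <<'E'
CX=np.array([.9945,-.1045]);CY=np.array([.1045,.9945])
def gap(name=None):
    s=state(); c=capture("wrist")
    if name: cv2.imwrite(f"pics/{name}.png",c['pixels'])
    print(s['t'].__round__(2),s['ee_pos'].round(4),s['wrist_force'].round(1))
    ctr=PIV-.09*CY
    q=proj(c,[[*(ctr+a*CX+b*CY),.023] for a in(-.06,.06) for b in(-.05,.03)],s)
    k=np.zeros((480,640),np.uint8);cv2.fillConvexPoly(k,cv2.convexHull(q.astype(np.int32)),255)
    h=cv2.cvtColor(c['pixels'],cv2.COLOR_BGR2HSV);out={}
    for nm,lo,hi in(("yel",(20,120,60),(35,255,255)),("blue",(100,120,40),(125,255,255))):
        p=np.argwhere(cv2.inRange(h,np.array(lo),np.array(hi))&k)[:,::-1]
        X=onplane(c,p,.023,s)[:,:2]-PIV; x=X@CX;y=X@CY
        # per-x-bin edges
        e=[(np.percentile(y[abs(x-b)<.004],2),np.percentile(y[abs(x-b)<.004],98),np.sum(abs(x-b)<.004)) for b in np.arange(-.032,.033,.008) if np.sum(abs(x-b)<.004)>15]
        print(nm,len(p),[(round(1000*a,1),round(1000*b,1),int(n)) for a,b,n in e]); out[nm]=e
    p=fit(hsvmask(c,(0,130,60),(8,255,255)))
    ce,a,L,ang=axis(onplane(c,p,.03,s)); d=ce-PIV; print("lever: pca th",round(np.radians((ang-84)%180),3),"via piv",round(np.arctan2(d[1],d[0])-np.radians(84),3),"n",len(p),ce.round(4))
    return s,c
E
python3 -c "
from h import *
gap('w3')"
```

```text
3.7 [ 0.4507 -0.1581  0.0556] [0.8 0.7 1.3]
yel 1304 [(np.float64(-89.4), np.float64(-78.3), 92), (np.float64(-90.2), np.float64(-78.2), 163), (np.float64(-89.9), np.float64(-78.4), 159), (np.float64(-90.2), np.float64(-78.4), 164), (np.float64(-89.9), np.float64(-78.3), 167), (np.float64(-90.2), np.float64(-78.3), 173), (np.float64(-90.0), np.float64(-78.3), 168), (np.float64(-90.3), np.float64(-78.5), 180)]
blue 1530 [(np.float64(-100.6), np.float64(-91.4), 53), (np.float64(-110.0), np.float64(-91.7), 216), (np.float64(-109.5), np.float64(-91.9), 239), (np.float64(-109.7), np.float64(-91.7), 247), (np.float64(-109.9), np.float64(-91.8), 243), (np.float64(-109.4), np.float64(-92.3), 167), (np.float64(-109.2), np.float64(-91.5), 233)]
lever: pca th 0.314 via piv 0.359 n 2267 [ 0.4639 -0.1971]
```

View pics/w3.png

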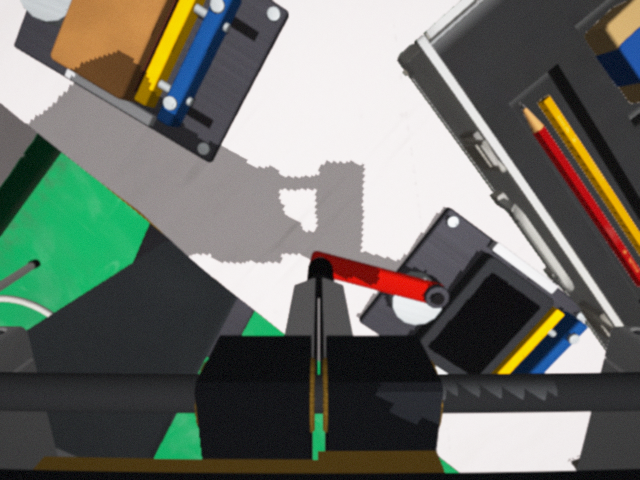

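The lever has not moved (about 0.33 rad). The knob appears at (320,268), just beyond the finger tips, so I'll check from the side.

Run:
```python
from h import *
c=capture("side");s=state()
print(proj(c,[s['ee_pos'],s['ee_pos']-[0,0,.014],[.456,-.158,.066],[.456,-.158,.034],[.474,-.236,.035]]).round(1))
i=c['pixels'][180:330,180:380];cv2.imwrite("pics/s1.png",cv2.resize(i,None,fx=4,fy=4,interpolation=cv2.INTER_CUBIC))
```

```text
[[283.8 232.1]
 [284.2 236.2]
 [285.2 230.6]
 [286.  239.9]
 [260.4 267.8]]
```

View pics/s1.png

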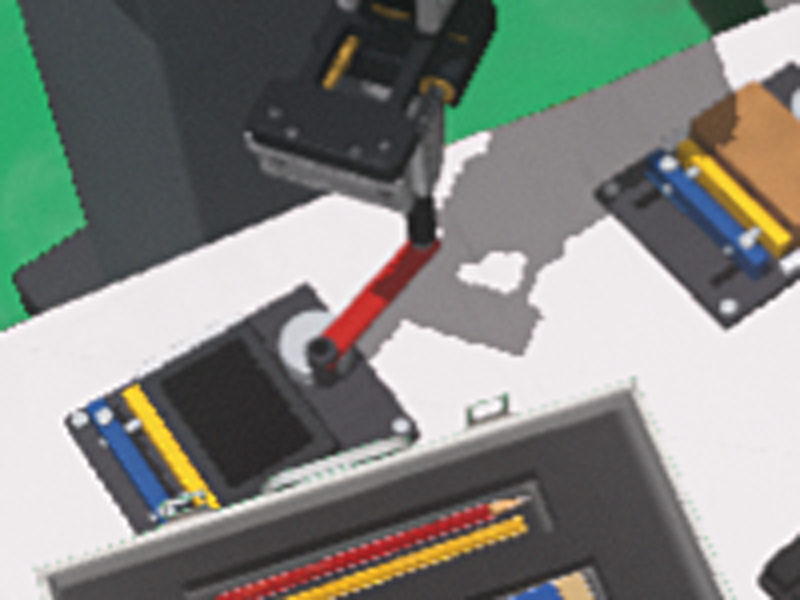

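In the side crop the knob (425,220) is in front of the fingers (425,160), so the fingers are on the robot's side of the knob without having pushed it. Depth should show the true geometry.

Run:
```python
from h import *
s=state();c=capture("wrist");D=c['depth']
R=cv2.Rodrigues(s['orientation'])[0]
for v in range(250,345,6):
    row=[]
    for u in (296,304,312,320,328,336,344):
        o,d=rays(c,[(u,v)],s); X=(o+d*D[v,u])[0]; L=R.T@(X-s['ee_pos'])
        row.append(tuple((1000*np.r_[L[:2],X[2]]).round().astype(int).tolist()))
    print(v,row)
print(s['ee_pos'],s['width'])
```

```text
250 [(4, -15, 1), (3, -9, 0), (4, -3, 1), (4, 3, 1), (3, 9, 0), (3, 14, -1), (3, 20, 0)]
256 [(-1, -15, 0), (-1, -9, 1), (7, -3, 27), (8, 3, 30), (7, 8, 28), (7, 13, 25), (-1, 20, 0)]
262 [(-6, -15, 0), (-6, -9, 0), (7, -2, 40), (9, 3, 46), (7, 7, 41), (4, 13, 29), (3, 18, 27)]
268 [(-11, -15, -1), (-10, -9, 0), (8, -2, 53), (9, 2, 57), (7, 7, 52), (-1, 13, 29), (0, 18, 30)]
274 [(-15, -15, 0), (-15, -9, 0), (8, -2, 65), (8, 2, 65), (8, 7, 64), (-4, 13, 31), (-5, 18, 29)]
280 [(-20, -15, 0), (-20, -9, -1), (10, -2, 80), (5, 2, 66), (11, 6, 81), (-9, 13, 29), (-9, 18, 29)]
286 [(11, -9, 89), (11, -5, 89), (11, -2, 89), (9, 2, 84), (11, 6, 89), (11, 10, 89), (-25, 21, 0)]
292 [(11, -9, 97), (11, -5, 97), (11, -1, 97), (9, 2, 93), (11, 6, 97), (11, 10, 97), (11, 14, 96)]
298 [(10, -9, 103), (11, -5, 105), (11, -1, 103), (9, 2, 100), (10, 6, 103), (11, 10, 103), (11, 13, 104)]
304 [(11, -8, 110), (10, -5, 109), (11, -1, 111), (9, 2, 106), (10, 6, 109), (10, 9, 109), (11, 13, 110)]
310 [(11, -8, 117), (11, -4, 116), (11, -1, 116), (9, 2, 113), (11, 6, 116), (10, 9, 115), (11, 12, 116)]
316 [(11, -7, 122), (11, -4, 122), (11, -1, 122), (9, 2, 119), (11, 5, 122), (11, 9, 122), (11, 12, 121)]
322 [(11, -7, 127), (11, -4, 127), (11, -1, 127), (9, 2, 124), (11, 5, 127), (11, 8, 128), (11, 12, 127)]
328 [(11, -7, 132), (10, -4, 131), (11, -1, 132), (9, 2, 129), (11, 5, 132), (11, 8, 132), (10, 11, 131)]
334 [(10, -7, 135), (11, -4, 136), (11, -1, 136), (9, 2, 134), (11, 5, 136), (11, 8, 137), (11, 11, 137)]
340 [(34, -3, 182), (35, -2, 182), (11, -1, 141), (9, 2, 138), (35, 4, 182), (35, 6, 182), (35, 7, 183)]
[ 0.45096927 -0.15805221  0.05555062] 4.4834950904811325e-05
```

Depth shows the knob directly under the fingers. The closed fingers end at about z = 0.075 with the TCP at 0.056, so the tips sit higher than the text says. They also measure 22 mm wide, so the contact offset is about 19 mm. I back off and go lower.

>>> {"api": "play_rows", "payload": {
  "series": [
    {"translation": [0.01,0.002,0],"dr": [0,0,-4],"claw": -1},
    {"translation": [0.02,0.004,0],"dr": [0,0,-8],"claw": -1},
    {"translation": [0.03,0.006,0],"dr": [0,0,-12],"claw": -1},
    {"translation": [0.036,0.007,0],"dr": [0,0,-15],"claw": -1},
    {"translation": [0.036,0.007,-0.005],"dr": [0,0,-15],"claw": -1},
    {"translation": [0.036,0.007,-0.012],"dr": [0,0,-15],"claw": -1},
    {"translation": [0.036,0.007,-0.02],"dr": [0,0,-15],"claw": -1},
    {"translation": [0.036,0.007,-0.027],"dr": [0,0,-15],"claw": -1},
    {"translation": [0.036,0.007,-0.03],"dr": [0,0,-15],"claw": -1},
    {"translation": [0.036,0.007,-0.03],"dr": [0,0,-15],"claw": -1},
    {"translation": [0.036,0.007,-0.03],"dr": [0,0,-15],"claw": -1}
  ]
}}

```text
t: 4.77
ee_pos: [0.4864, -0.151, 0.025]
orientation: [-3.119, -0.373, 0.001]
wrist_force: [-0.1, 0.1, 0.9]
width: 0.0005
gripper_force: 0.0
```

Run:
```python
from h import *
s,c=gap('w4');D=c['depth']
R=cv2.Rodrigues(s['orientation'])[0]
for v in range(256,300,4):
    row=[]
    for u in (296,304,312,320,328,336,344):
        o,d=rays(c,[(u,v)],s); X=(o+d*D[v,u])[0]; L=R.T@(X-s['ee_pos'])
        row.append(tuple((1000*np.r_[L[:2],X[2]]).round().astype(int).tolist()))
    print(v,row)
```

```text
4.77 [ 0.4864 -0.151   0.025 ] [-0.1  0.1  0.9]
yel 1332 [(np.float64(-90.4), np.float64(-81.9), 54), (np.float64(-90.2), np.float64(-78.2), 180), (np.float64(-90.3), np.float64(-78.3), 213), (np.float64(-90.4), np.float64(-78.3), 223), (np.float64(-90.0), np.float64(-78.4), 216), (np.float64(-90.4), np.float64(-78.3), 230)]
blue 1312 [(np.float64(-109.9), np.float64(-91.9), 184), (np.float64(-110.4), np.float64(-103.3), 36), (np.float64(-103.4), np.float64(-91.4), 40), (np.float64(-106.5), np.float64(-91.6), 249), (np.float64(-104.1), np.float64(-91.7), 211), (np.float64(-101.0), np.float64(-92.2), 93), (np.float64(-98.1), np.float64(-91.7), 113)]
lever: pca th 0.257 via piv 0.253 n 1303 [ 0.4699 -0.2086]
256 [(8, -13, -1), (8, -8, -1), (8, -3, 0), (9, 2, 0), (9, 7, 1), (8, 12, 0), (9, 18, 0)]
260 [(6, -13, 0), (6, -8, 0), (6, -3, 0), (6, 2, -1), (6, 7, 0), (6, 12, 1), (6, 18, 0)]
264 [(3, -13, 0), (3, -8, 0), (3, -3, 0), (3, 2, 0), (3, 7, 0), (3, 13, -1), (3, 18, 1)]
268 [(0, -13, 0), (1, -8, 1), (0, -3, 0), (1, 2, 1), (0, 7, 0), (0, 13, -1), (0, 18, 0)]
272 [(-2, -13, 1), (-3, -8, -1), (-3, -3, -1), (-3, 2, -1), (-2, 7, 0), (-2, 13, 0), (-3, 18, 0)]
276 [(-5, -13, 0), (-5, -8, 0), (-5, -3, 0), (-5, 2, 0), (-5, 7, 0), (-5, 13, 0), (-5, 18, 0)]
280 [(-8, -13, 0), (-8, -8, -1), (11, -2, 51), (-8, 2, 0), (11, 6, 51), (-8, 13, 0), (-8, 18, 0)]
284 [(11, -10, 56), (11, -6, 56), (11, -2, 56), (9, 2, 51), (11, 6, 56), (11, 10, 55), (-10, 18, 1)]
288 [(11, -10, 61), (11, -6, 60), (11, -2, 61), (10, 2, 57), (11, 6, 61), (11, 10, 60), (-14, 18, 0)]
292 [(11, -9, 66), (11, -6, 66), (11, -2, 66), (9, 2, 62), (11, 6, 66), (11, 9, 67), (11, 13, 66)]
296 [(11, -9, 72), (11, -5, 70), (11, -2, 71), (10, 2, 68), (11, 6, 71), (11, 9, 70), (11, 13, 70)]
```

>>> {"api": "play_rows", "payload": {
  "series": [
    {"translation": [-0.004,0,0],"dr": [0,0,0],"claw": -1},
    {"translation": [-0.008,0,0],"dr": [0,0,0],"claw": -1},
    {"translation": [-0.012,-0.001,0],"dr": [0,0,1],"claw": -1},
    {"translation": [-0.016,-0.001,0],"dr": [0,0,2],"claw": -1},
    {"translation": [-0.02,-0.002,0],"dr": [0,0,4],"claw": -1},
    {"translation": [-0.024,-0.003,0],"dr": [0,0,6],"claw": -1},
    {"translation": [-0.028,-0.004,0],"dr": [0,0,9],"claw": -1},
    {"translation": [-0.031,-0.005,0],"dr": [0,0,12],"claw": -1},
    {"translation": [-0.034,-0.006,0],"dr": [0,0,15],"claw": -1},
    {"translation": [-0.034,-0.006,0],"dr": [0,0,15],"claw": -1}
  ]
}}

```text
t: 5.65
ee_pos: [0.4528, -0.1555, 0.0257]
orientation: [-3.041, -0.779, -0.003]
wrist_force: [0.6, 3.8, 0.6]
width: 0.0003
gripper_force: 1.6
```

```bash
python3 -c "
from h import *
gap('w5')
c=capture('side'); p=fit(hsvmask(c,(0,130,60),(8,255,255),(190,220,330,300)))
ce,a,L,ang=axis(onplane(c,p,.03)); print('side',len(p),np.radians((ang-84)%180),ce)"
```

```text
5.65 [ 0.4528 -0.1555  0.0257] [0.6 3.8 0.6]
yel 1148 [(np.float64(-90.3), np.float64(-79.5), 130), (np.float64(-89.9), np.float64(-78.2), 165), (np.float64(-90.1), np.float64(-78.0), 212), (np.float64(-89.8), np.float64(-78.1), 212), (np.float64(-90.4), np.float64(-77.8), 227)]
blue 1325 [(np.float64(-109.1), np.float64(-91.5), 212), (np.float64(-110.2), np.float64(-96.5), 199), (np.float64(-110.1), np.float64(-101.0), 90), (np.float64(-104.2), np.float64(-91.7), 108), (np.float64(-107.6), np.float64(-91.9), 200), (np.float64(-103.8), np.float64(-91.5), 192)]
lever: pca th 0.524 via piv 0.545 n 2306 [ 0.4595 -0.2052]
side 190 0.5276608935339329 [ 0.45705638 -0.2003801 ]
```

View pics/w5.png

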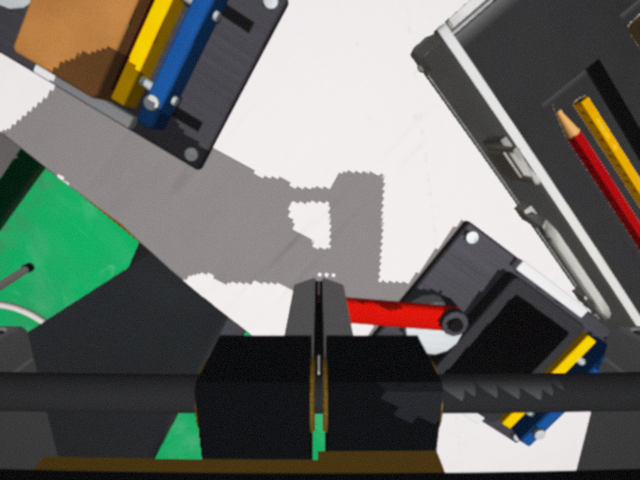

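The lever is now at about 0.54 rad (visible from (350,311) to the pivot (453,322)), and the bar has not moved. I continue in steps of about 0.2 rad.

>>> {"api": "play_rows", "payload": {
  "series": [
    {"translation": [-0.003,-0.001,0],"dr": [0,0,2],"claw": -1},
    {"translation": [-0.006,-0.002,0],"dr": [0,0,4],"claw": -1},
    {"translation": [-0.009,-0.0035,0],"dr": [0,0,6],"claw": -1},
    {"translation": [-0.012,-0.005,0],"dr": [0,0,9],"claw": -1},
    {"translation": [-0.015,-0.0065,0],"dr": [0,0,11.5],"claw": -1},
    {"translation": [-0.015,-0.0065,0],"dr": [0,0,11.5],"claw": -1}
  ]
}}

```text
t: 6.25
ee_pos: [0.4375, -0.1619, 0.0254]
orientation: [-2.947, -1.078, -0.002]
wrist_force: [0.8, 5.7, -0.3]
width: 0.0005
gripper_force: 2.3
```

```bash
cat >> h.py <<'E'
def both(n):
    gap(n)
    c=capture('side'); p=fit(hsvmask(c,(0,130,60),(8,255,255),(190,220,330,300)))
    ce,a,L,ang=axis(onplane(c,p,.03)); print('side',len(p),np.radians((ang-84)%180),ce)
E
python3 -c "
from h import *
both('w6')"
```

```text
6.25 [ 0.4375 -0.1619  0.0254] [ 0.8  5.7 -0.3]
yel 862 [(np.float64(-90.8), np.float64(-79.3), 180), (np.float64(-90.5), np.float64(-79.4), 158), (np.float64(-91.0), np.float64(-82.9), 90), (np.float64(-86.8), np.float64(-79.3), 71), (np.float64(-90.9), np.float64(-79.5), 190)]
blue 1377 [(np.float64(-108.7), np.float64(-92.3), 188), (np.float64(-110.2), np.float64(-93.2), 235), (np.float64(-110.0), np.float64(-92.2), 270), (np.float64(-110.2), np.float64(-93.0), 233), (np.float64(-110.3), np.float64(-100.2), 136), (np.float64(-110.5), np.float64(-105.7), 38)]
lever: pca th 0.734 via piv 0.754 n 2281 [ 0.4533 -0.2087]
side 206 0.7304208379066619 [ 0.44820406 -0.2021321 ]
```

>>> {"api": "play_rows", "payload": {
  "series": [
    {"translation": [-0.002,-0.001,0],"dr": [0,0,2],"claw": -1},
    {"translation": [-0.004,-0.002,0],"dr": [0,0,3],"claw": -1},
    {"translation": [-0.006,-0.0035,0],"dr": [0,0,5],"claw": -1},
    {"translation": [-0.007,-0.0042,0],"dr": [0,0,6],"claw": -1},
    {"translation": [-0.007,-0.0042,0],"dr": [0,0,6],"claw": -1}
  ]
}}

```text
t: 6.77
ee_pos: [0.4305, -0.1655, 0.0254]
orientation: [-2.886, -1.229, -0.002]
wrist_force: [-0.1, 7.8, 2.4]
width: 0.0004
gripper_force: 3.0
```

```bash
python3 -c "
from h import *
both('w7')"
```

```text
6.77 [ 0.4305 -0.1655  0.0254] [-0.1  7.8  2.4]
yel 789 [(np.float64(-91.9), np.float64(-80.2), 175), (np.float64(-91.7), np.float64(-80.4), 174), (np.float64(-92.0), np.float64(-80.5), 174), (np.float64(-92.0), np.float64(-83.8), 107), (np.float64(-91.9), np.float64(-89.0), 17)]
blue 1690 [(np.float64(-108.4), np.float64(-93.3), 173), (np.float64(-110.1), np.float64(-94.1), 220), (np.float64(-110.2), np.float64(-93.5), 249), (np.float64(-110.1), np.float64(-93.6), 249), (np.float64(-110.2), np.float64(-93.4), 252), (np.float64(-110.3), np.float64(-97.4), 182), (np.float64(-110.4), np.float64(-102.4), 104), (np.float64(-110.5), np.float64(-107.3), 20)]
lever: pca th 0.832 via piv 0.85 n 2249 [ 0.4508 -0.2108]
side 206 0.8292080263020993 [ 0.44426049 -0.20388685]
```

>>> {"api": "play_rows", "payload": {
  "series": [
    {"translation": [-0.002,-0.0013,0],"dr": [0,0,2],"claw": -1},
    {"translation": [-0.004,-0.0027,0],"dr": [0,0,4],"claw": -1},
    {"translation": [-0.004,-0.0027,0],"dr": [0,0,4],"claw": -1}
  ]
}}

```text
t: 7.12
ee_pos: [0.4263, -0.1681, 0.0253]
orientation: [-2.841, -1.33, -0.002]
wrist_force: [0.5, 8.5, 1.9]
width: 0.0006
gripper_force: 2.9
```

```bash
python3 -c "
from h import *
both('w8')"
```

```text
7.12 [ 0.4263 -0.1681  0.0253] [0.5 8.5 1.9]
yel 1016 [(np.float64(-92.5), np.float64(-81.1), 170), (np.float64(-92.4), np.float64(-81.0), 168), (np.float64(-92.6), np.float64(-81.2), 177), (np.float64(-92.7), np.float64(-81.3), 170), (np.float64(-92.9), np.float64(-84.5), 112), (np.float64(-92.9), np.float64(-89.2), 29)]
blue 1869 [(np.float64(-107.9), np.float64(-93.9), 161), (np.float64(-110.2), np.float64(-94.5), 219), (np.float64(-110.2), np.float64(-94.2), 235), (np.float64(-110.1), np.float64(-94.5), 234), (np.float64(-110.2), np.float64(-94.1), 238), (np.float64(-110.3), np.float64(-93.9), 245), (np.float64(-110.4), np.float64(-96.5), 195), (np.float64(-110.6), np.float64(-100.7), 88), (np.float64(-111.1), np.float64(-107.9), 17)]
lever: pca th 0.897 via piv 0.909 n 2229 [ 0.4494 -0.2123]
side 207 0.8817317283781978 [ 0.44214946 -0.20548998]
```

The bar is pressed back about 3 mm, so I back off along the tool x axis, go up, and look again.

>>> {"api": "play_rows", "payload": {
  "series": [
    {"translation": [0.003,0.004,0],"dr": [0,0,0],"claw": -1},
    {"translation": [0.007,0.008,0],"dr": [0,0,0],"claw": -1},
    {"translation": [0.012,0.014,0],"dr": [0,0,0],"claw": -1},
    {"translation": [0.015,0.018,0.005],"dr": [0,0,0],"claw": -1},
    {"translation": [0.015,0.018,0.025],"dr": [0,0,0],"claw": -1},
    {"translation": [0.015,0.018,0.05],"dr": [0,0,-4],"claw": -1},
    {"translation": [0.018,0.01,0.08],"dr": [0,0,-10],"claw": -1},
    {"translation": [0.025,-0.01,0.11],"dr": [0,0,-16],"claw": -1},
    {"translation": [0.035,-0.03,0.14],"dr": [0,0,-22],"claw": -1},
    {"translation": [0.045,-0.05,0.16],"dr": [0,0,-28],"claw": -1},
    {"translation": [0.055,-0.07,0.17],"dr": [0,0,-30],"claw": -1},
    {"translation": [0.06,-0.075,0.175],"dr": [0,0,-30],"claw": -1},
    {"translation": [0.06,-0.075,0.175],"dr": [0,0,-30],"claw": -1},
    {"translation": [0.06,-0.075,0.175],"dr": [0,0,-30],"claw": -1}
  ]
}}

```text
t: 8.38
ee_pos: [0.4871, -0.2455, 0.2004]
orientation: [3.093, 0.549, -0.001]
wrist_force: [0.3, 0.6, -1.2]
width: 0.0002
gripper_force: 0.0
```

```bash
python3 -c "
from h import *
both('w9')"
```

```text
8.38 [ 0.4871 -0.2455  0.2004] [ 0.3  0.6 -1.2]
yel 684 [(np.float64(-93.2), np.float64(-83.4), 64), (np.float64(-92.5), np.float64(-83.2), 61), (np.float64(-93.3), np.float64(-83.0), 67), (np.float64(-93.3), np.float64(-83.3), 68), (np.float64(-93.3), np.float64(-83.1), 70), (np.float64(-93.5), np.float64(-83.3), 71), (np.float64(-93.3), np.float64(-83.4), 68), (np.float64(-92.7), np.float64(-83.2), 67), (np.float64(-93.5), np.float64(-83.2), 76)]
blue 794 [(np.float64(-108.8), np.float64(-95.5), 46), (np.float64(-108.8), np.float64(-97.3), 67), (np.float64(-109.0), np.float64(-95.3), 90), (np.float64(-109.1), np.float64(-95.3), 92), (np.float64(-109.1), np.float64(-95.3), 92), (np.float64(-109.2), np.float64(-95.4), 93), (np.float64(-109.2), np.float64(-95.8), 91), (np.float64(-107.5), np.float64(-96.2), 31), (np.float64(-109.3), np.float64(-95.4), 81)]
lever: pca th 0.884 via piv 0.925 n 915 [ 0.4429 -0.207 ]
side 207 0.885416064248073 [ 0.44184984 -0.20508684]
```

View pics/w9.png

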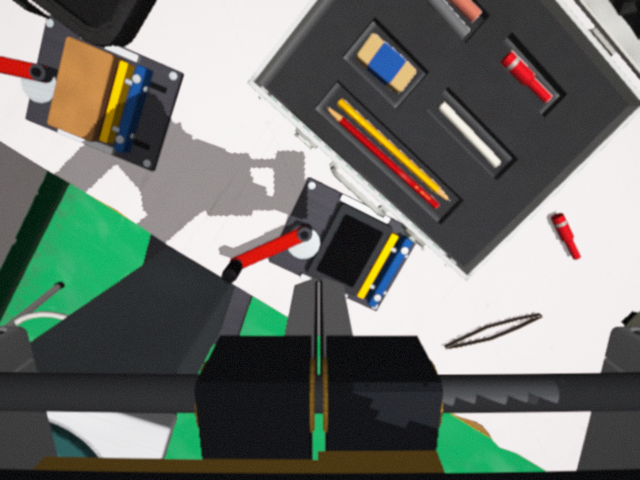

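The lever stayed put at 0.885 rad (knob (232,272), pivot (303,233)), and the tile lies in its pocket. As a cross-check I compare the bar position with the equivalent initial view, w1.

Run:
```python
from h import *
c=capture("wrist")
for n,pos,ori in(("w1",[.4846,-.243,.2038],[3.095,.537,-.001]),("w9",[.4871,-.2455,.2004],[3.093,.549,-.001])):
    c['pixels']=cv2.imread(f"pics/{n}.png"); s=dict(ee_pos=np.array(pos),orientation=np.array(ori)); o=[]
    for lo,hi in(((20,120,60),(35,255,255)),((100,120,40),(125,255,255))):
        p=fit(hsvmask(c,lo,hi,(330,200,430,310))); X=onplane(c,p,.023,s)[:,:2]-PIV;x=X@CX;y=X@CY
        o+= [y.mean(),np.percentile(y,2),np.percentile(y,98)]
    print(n,(1000*np.array(o)).round(1))
```

```text
w1 [ -85.7  -91.1  -80.4 -102.4 -109.5  -95.7]
w9 [ -88.3  -93.4  -83.3 -102.2 -109.2  -95.5]
```

The bar moved 2.6–3 mm, which is inside the wanted 2 to 4 mm, so I hand the job in.

```bash
python3 -c "
from h import *
print(close_job())"
```

```text
the job is handed in; nothing more can be done
None
```

The gloss tile is clamped and the job handed in, no verdict returned: the lever is released at about 0.89 rad, the yellow bar is pressed back about 3 mm by camera measurement, the tile looks flat in its pocket in the last picture, and the arm is clear.

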